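Run the varnish trolley down the bench track and stop it softly at the green marker

ROBOT

A 7-joint arm with a two-finger parallel gripper is mounted at the origin on the work surface. World frame = base frame: x ahead of the robot, y to its left, z up, the work surface at z = 0. Lengths are in m, angles in rad, forces in N, time in s.
With the tool pointing down it reaches from about 0.35 to 0.9 m from the base axis. Payload 19.9 kg.
Tool frame: the origin (TCP) lies between the finger pads; the fingertips stand tips_ahead ahead of it and the grasp point (between the pads) is the TCP (tips_ahead is the distance from the TCP to the fingertips, in m); y points along the fingers, z is the direction in which the jaws open and shut, and the axes are right-handed (so a half turn about y gives the same grasp; the last joint's range is limited). The gripper opens to 85 mm and grips with 20 to 120 N. Pads are 22 mm wide; open, the fingers measure 114 mm over their backs; the gripper's body (76 mm by 85 mm) begins 54 mm behind the grasp point. The pads swing forward as they close: fully open they stand 13 mm farther back than shut.
Start: joints at [1.159, 0.417, -0.01, 1.614, 0.005, 1.111, -0.053], TCP at [0.226, -0.583, 0.25] pointing down, gripper open.
Joint ranges: [-2.81, 2.81], [-0.39, 2.02], [-1.27, 1.25], [0.06, 2.57], [-1.19, 4.33], [0.19, 2], [-2.82, 2.82]. Speed limits (rad/s): [1.89, 1.89, 2.39, 2.39, 3.01, 3.01, 3.01].

INTERFACE

Orientations are given as a 3x3 rotation matrix whose columns are the frame's x, y, z axes.
In Python, from station import * gives the robot as it stands.
- The arm moves only by the shell command python3 -m crank 'ROWS'. ROWS is JSON, one flat list of numbers, 7 for each row, row after row: the shift along the tool's x, y, z each as a share of 0.04 m, from -1 to 1, then the turn, a rotation vector about the tool's x, y, z each as a share of 0.12 rad, from -1 to 1, then the closure, from 0 (fully open) to 1 (shut). In form: [dx, dy, dz, ax, ay, az, gripper, dx, dy, dz, ax, ay, az, gripper, ...]. A call has 1 to 20 rows; each row shifts and turns the commanded pose from where the row before left it, along the tool's axes as they then stand; what a row does not reach is not made up. A row lasts 1/12 s, in which the tool goes at most 41.7 mm and 7.16 degrees, less where a joint would pass 70% of its speed; a pose out of reach is approached as far as the arm can. A call with a number of a shift or a turn outside -1 to 1 is refused whole. A call with a gripper value outside its range is refused whole. The fingers move at their own pace and stop on an object; the grip force is fixed at half the most. Time passes only in rows, so rows that do not move let the fingers close. It gives the time, the measured TCP pose, the force and the opening at its end, in the units of the state.
- get_obs(): the state, without advancing time (a new reading comes with each control period).
- camera(name): name is "scene" or "top"; returns (picture, depth): 480x640x3 uint8, red, green, blue; 480x640 float32, m along the optical axis (not along the pixel's ray), 0 where there is no reading.
- camera_model(name): a dict with "fovy" (degrees; the focal length in pixels is half the picture's height over the tangent of half this angle, whatever the lens; pixels are square), "cx", "cy" (the principal point, pixels), "k1" (the pictures are not rectified: a ray, as slopes to the right and down, at radius r is drawn at 1 + k1 r^2 times it, then the intrinsics apply), "xyz" and "rotation" of the camera in the world. Camera axes: x right, y down, z forward; pixel columns grow to the right and rows downward; lengths in m; the calibration is good to about 2 mm. A picture is of the moment at which its call begins. camera_model takes no time and is no camera call.
- finish_job(): hands the job in, once; it reports no verdict.
The state is a dict: "t": time; "joint_positions": joint angles; "qvel": joint speeds; "joint_efforts": joint torques, N m; "position": TCP position; "eef_rot": TCP orientation; "wrist_force": force on the tool from outside, world axes, zero at the start; "ft_torque": the same for the moment, N m; "finger_gap": finger opening in m.
Only numpy, scipy, OpenCV 4.12 (cv2) and the standard library are available. Lean on these libraries where they do the work, as an engineer would, in place of code of your own. Each camera call takes 0.05 s, during which the arm holds its last target. There are 200 camera calls.

TASK

Draw the red-knobbed bolt to send the varnish trolley down the sloping bench track and let it roll untouched until its black sprung buffer has passed the blue stripe. Then catch it with the fingers against the front of the buffer, going along with it so softly that the buffer is never pushed in by more than a centimetre, and stop it with the front of the buffer level with the green marker, short of the end stop. Hold it still there by the buffer for a good three seconds and finish while still holding it; leave the marker, the glue bottle, the tape and the wood block alone.

Things in the scene. Friction and masses are not known exactly. Their poses are not given: they have to be found in the camera images.
- track: Straight wooden channel fixed on the table, 920 mm long, 116 mm wide. Origin on the table below its centre line; +x points downhill (level), +y to the bolt's side, z up. It falls 2.5 degrees: the running surface is at z = 50 mm - 0.0437 x. Upper end at x = -490 mm. Side walls at y = +-49 to 58 mm, their tops 25 mm above the running surface.
- stop (a point): Middle of the face of the red pad on the end stop at the track's lower end, at x = 408 mm of the track; the stop's top is 45 mm above the running surface. The trolley must not run into it.
- stripe (a point): Middle of the blue stripe painted across the running surface, at x = 0 of the track.
- bolt (a joint): How far the bolt is drawn (m): near 0 = it stands in front of the trolley's red front board, behind the buffer plate, 0.045 = fully drawn. It slides along the track's +y (towards the robot), needs about 2 N (1.5 N friction and some damping) and stays where it is left. The trolley is free from about 0.025 on.
- knob (a point): Top centre of the bolt's upright red knob: 16 mm diameter, the 44 mm below this point stand free above the 12 mm brass bolt bar, whose axis is 54 mm below this point. Beside the track wall stands a steel bracket for the bar, as high as 44 mm below this point; its near face is 38 mm from the knob's axis with the bolt in.
- trolley: Wooden trolley with two amber glass pots fixed in it, kept on the track by its wheels, 0.94 kg nominal (-10 to +25 percent), 174 mm long with the buffer, 92 mm wide, 77 mm high. Origin on the running surface under its middle; +x downhill, z vertical. Let go, it speeds up with a time constant of about 0.78 s towards about 0.33 m/s (wheel drag 1.2 N per m/s; faster when heavier).
- buffer (a joint): How far the trolley's sprung buffer is pushed in (m): 0 = fully out, 0.032 = against its stop. Spring 130 N/m, damping 4 N per m/s, light plate of 40 g. Holding the trolley still on the slope takes about 0.4 N, which pushes the buffer in by about 3 mm. Above 0.010 counts as a knock to the pots.
- nose (a point): Centre of the front face of the buffer's black rubber plate: flat, upright, 52 mm wide, 46 mm high, its centre 39 mm above the trolley's origin and, with the buffer out, 112 mm ahead of it. It starts at about x = -267 mm of the track. This face has to stop level with the green marker.
- flag: Fixed marker beside the track's far wall (track y = -85 mm), 93 mm high, with a green pointer arm reaching 31 mm towards the track. Origin on the table under the pointer; axes as the track's. Its x along the track (varies, 220 to 300 mm) is where the nose has to stop (within 20 mm).
- glue: Bystander: white glue bottle with orange cap, 52 mm diameter, 130 mm high, origin under its centre.
- tape: Bystander: roll of tape lying flat, 110 mm diameter, 25 mm high, origin under its centre.
- block: Bystander: light wood block 100 x 50 x 35 mm, origin under its centre.

How it is judged:
On the way, in this order (a step that is already met when the one before it is completed fails the run):
1. the bolt is drawn clear of the trolley's front board (value of joint bolt above 0.022 m and contact force between the fingers and trolley below 0.05 N), for 0.1 s.
2. the trolley rolls past the blue stripe on its own, untouched (x of nose in the frame of track above 0 m and linear speed of trolley above 0.1 m/s and contact force between the fingers and trolley below 0.05 N), for 0.05 s.
3. the trolley is held still by the fingers with the front of its buffer level with the green marker, for 2 s (x of nose in the frame of flag between -0.02 and 0.02 m and linear speed of trolley below 0.02 m/s and contact force between the fingers and buffer above 0.1 N and value of joint buffer between 0.0008 and 0.01 m and contact force between bolt and trolley below 0.05 N), for 2 s.
At the end, for the whole second after the job is handed in: The front face of the trolley's buffer is within 20 mm of the green marker along the track, the trolley stands on its wheels on the track at under 0.02 m/s, the fingers hold it by the buffer, pushed in by 0.8 to 10 mm, and the bolt is drawn (all of step 3 and value of joint bolt above 0.022 m); the arm keeps its last pose, push and grip.
It fails at once if the buffer is pushed in by more than 10 mm (a knock), or the robot strikes the trolley with over 15 N (value of joint buffer above 0.01 m or contact force between any of the fingers, the arm and trolley above 15 N).
It fails at once if the robot touches the trolley before its buffer has passed the blue stripe (contact force between any of the fingers, the arm and trolley above 0.3 N and x of nose in the frame of track below 0 m).
It fails at once if the trolley runs down to the end stop (x of nose in the frame of track above 0.4 m).
It fails at once if a bystander is moved or the marker is struck (distance of any of glue, tape, block from where it was at the start of the episode above 0.02 m or contact force between any of the arm, the fingers and flag above 3 N).
It also fails if it takes over 30 s, if anything falls off the work surface, if the arm or the gripper's body presses on something with over 40 N, if the wrist force passes 120 N, or if a joint passes its speed limit or range.

## Working session

There is one attempt and no reset: what is moved stays moved. The work goes in short steps, Python scripts to look and compute and a shell command to move; the robot and the scene stay as the last step left them, time stands still between calls to the robot, and variables do not carry over. Pictures are saved under pics/ and viewed, about 8 in all and at most 12, crops included, and the job is handed in when it is done.

```bash
ls; mkdir -p pics; python3 - <<'E'
from station import *
import cv2,numpy as np
for n in("scene","top"):
    p,d=camera(n); cv2.imwrite(f"pics/{n}0.png",p[:,:,::-1]); np.save(f"pics/{n}0.npy",d); print(camera_model(n))
o=get_obs()
for k in o: print(k,np.round(o[k],4).tolist())
import station; print([x for x in dir(station) if x[0]!='_'])
E
```

```text
pics
{'fovy': 43.82976376055427, 'cx': 322.861368439378, 'cy': 241.35169918939349, 'k1': -0.08682516450271918, 'xyz': array([1.09891706, 0.50153389, 1.16429418]), 'rotation': array([[-0.63819474,  0.62883103, -0.44416102],
       [ 0.76984612,  0.51626093, -0.37524872],
       [-0.00666506, -0.5814174 , -0.81357814]])}
{'fovy': 49.80417018487141, 'cx': 318.7833312369454, 'cy': 243.21781295293718, 'k1': 0.028532539811279702, 'xyz': array([0.43085186, 0.04920808, 1.34299785]), 'rotation': array([[ 3.15244430e-04, -9.97470327e-01,  7.10833889e-02],
       [-9.99944839e-01, -1.06070555e-03, -1.04496322e-02],
       [ 1.04985966e-02, -7.10761736e-02, -9.97415639e-01]])}
t 0.1
joint_positions [1.1585, 0.4179, -0.0103, 1.6141, 0.0047, 1.1107, -0.053]
qvel [0.0001, -0.0004, -0.0008, -0.0027, -0.0009, -0.0009, -0.0017]
joint_efforts [0.0036, -86.5817, 0.6816, -43.5641, 0.0193, 0.0049, -0.0001]
position [0.2264, -0.5823, 0.2497]
eef_rot [[-0.932, -0.0004, 0.3624], [-0.3624, 0.001, -0.932], [0.0001, -1.0, -0.0011]]
wrist_force [0.6606, 0.0607, -0.2995]
ft_torque [-0.0223, 0.0119, 0.0289]
finger_gap 0.0857
['IKError', 'camera', 'camera_model', 'finish_job', 'get_obs', 'tips_ahead']
```

View pics/scene0.png

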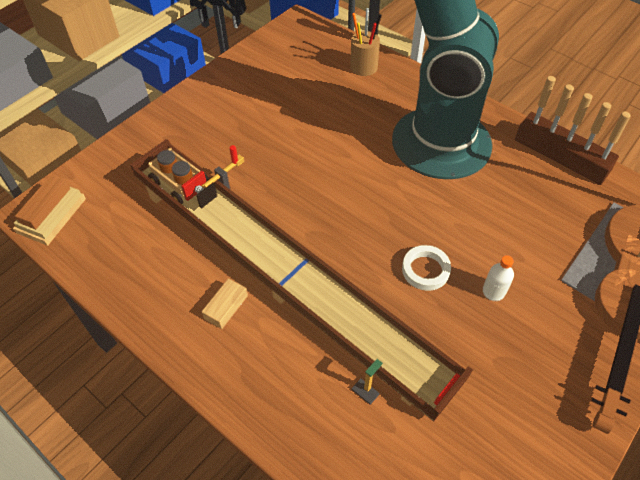

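View pics/top0.png

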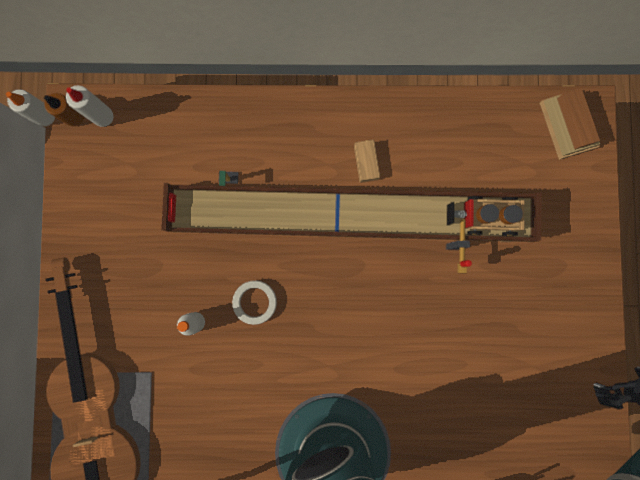

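```bash
cat > h.py <<'E'
import numpy as np, cv2
from station import *
def pts(n,u,v,d):
    m=camera_model(n); f=240/np.tan(np.radians(m['fovy']/2))
    x=(u-m['cx'])/f; y=(v-m['cy'])/f
    rd=np.hypot(x,y); r=rd.copy()
    for _ in range(20): r=rd/(1+m['k1']*r*r)
    s=1/(1+m['k1']*r*r)
    return np.stack([x*s*d,y*s*d,d],-1)@m['rotation'].T+m['xyz']
def cloud(n,p,d):
    v,u=np.mgrid[:480,:640].astype(float); return pts(n,u,v,d)
def hsv(p): return cv2.cvtColor(p,cv2.COLOR_RGB2HSV).astype(int)
E
python3 - <<'E'
from h import *
print("tips",tips_ahead)
for n in("scene","top"):
    p=cv2.imread(f"pics/{n}0.png")[:,:,::-1].copy(); d=np.load(f"pics/{n}0.npy"); P=cloud(n,p,d); H=hsv(p)
    inb=(abs(P[...,0]-.6)<.25)&(abs(P[...,1])<.6)&(P[...,2]>0.012)&(d>0)
    M={'blue':(abs(H[...,0]-110)<12)&(H[...,1]>130),'red':((H[...,0]<5)|(H[...,0]>174))&(H[...,1]>190),'green':(abs(H[...,0]-75)<18)&(H[...,1]>80),'black':(H[...,2]<35)}
    for k,m in M.items():
        c,l,s,ce=cv2.connectedComponentsWithStats((m&inb).astype(np.uint8))
        for i in range(1,c):
            if s[i,4]>=12:
                q=P[l==i]; print(n,k,s[i].tolist(),'med',np.median(q,0).round(4),'lo',np.percentile(q,3,0).round(4),'hi',np.percentile(q,97,0).round(4))
E
```

```text
tips 0.019
scene blue [280, 261, 27, 24, 80] med [ 0.5975 -0.0103  0.05  ] lo [ 0.5593 -0.0141  0.0465] hi [ 0.635  -0.007   0.0541]
scene red [230, 146, 8, 18, 92] med [ 0.4738 -0.3028  0.134 ] lo [ 0.4664 -0.311   0.106 ] hi [ 0.4781 -0.2978  0.152 ]
scene red [182, 171, 24, 29, 315] med [ 0.5964 -0.3191  0.1202] lo [ 0.5603 -0.326   0.0894] hi [ 0.6208 -0.3151  0.135 ]
scene red [435, 374, 25, 31, 165] med [0.6183 0.4034 0.0679] lo [0.5802 0.3993 0.0503] hi [0.6482 0.4081 0.0741]
scene green [366, 360, 16, 16, 112] med [0.6815 0.2732 0.0925] lo [0.6641 0.2666 0.0884] hi [0.6973 0.279  0.0962]
top blue [336, 195, 3, 36, 88] med [ 0.5967 -0.0102  0.0511] lo [ 0.5586 -0.0129  0.046 ] hi [ 0.6423 -0.0075  0.0566]
top red [168, 193, 8, 29, 121] med [0.611  0.4007 0.0675] lo [0.579  0.3973 0.0503] hi [0.6412 0.4085 0.0739]
top red [465, 200, 8, 27, 179] med [ 0.5913 -0.32    0.1279] lo [ 0.561  -0.3254  0.0944] hi [ 0.6198 -0.3174  0.136 ]
top red [460, 260, 11, 6, 48] med [ 0.4707 -0.3036  0.1487] lo [ 0.4658 -0.3122  0.1107] hi [ 0.4766 -0.3009  0.1544]
top green [219, 171, 6, 14, 69] med [0.6791 0.2726 0.0936] lo [0.6641 0.2669 0.0882] hi [0.695  0.2774 0.099 ]
top black [507, 197, 11, 2, 17] med [ 0.6298 -0.4344  0.101 ] lo [ 0.6291 -0.4482  0.087 ] hi [ 0.6344 -0.4205  0.1049]
top black [448, 203, 6, 21, 81] med [ 0.5908 -0.2777  0.1181] lo [ 0.5683 -0.2817  0.0956] hi [ 0.6125 -0.2757  0.1313]
top black [476, 231, 6, 4, 16] med [ 0.5472 -0.3512  0.0994] lo [ 0.5435 -0.3564  0.0944] hi [ 0.5497 -0.3442  0.1047]
top black [510, 232, 7, 3, 16] med [ 0.5444 -0.4325  0.1035] lo [ 0.5419 -0.4393  0.1006] hi [ 0.5469 -0.4238  0.109 ]
```

```bash
python3 - <<'E'
from h import *
for n in("top","scene"):
    p=cv2.imread(f"pics/{n}0.png")[:,:,::-1].copy(); d=np.load(f"pics/{n}0.npy"); P=cloud(n,p,d)
    v=p.astype(int).sum(2)>420
    m=v&(abs(P[...,0]-.6)<.07)&(P[...,1]>-.2)&(P[...,1]<.33)&(P[...,2]>.025)&(P[...,2]<.07)
    Q=P[m]; C=[]
    for y in np.arange(-.19,.32,.03):
        q=Q[abs(Q[:,1]-y)<.015]; C.append((y,(np.percentile(q[:,0],2)+np.percentile(q[:,0],98))/2,np.ptp(q[:,0])))
    C=np.array(C); k=np.polyfit(C[:,0],C[:,1],1); print(n,len(Q),k,C[:,2].mean().round(3),(C[:,1]-np.polyval(k,C[:,0])).std(), np.polyfit(Q[:,1],Q[:,2],1))
o=get_obs()
E
```

```text
Traceback (most recent call last):
IndexError: index -1 is out of bounds for axis 0 with size 0
```

```bash
python3 - <<'E'
from h import *
for n in("top","scene"):
    p=cv2.imread(f"pics/{n}0.png")[:,:,::-1].copy(); d=np.load(f"pics/{n}0.npy"); P=cloud(n,p,d)
    v=p[...,2]>85
    m=v&(abs(P[...,0]-.6)<.07)&(P[...,1]>-.2)&(P[...,1]<.33)&(P[...,2]>.022)&(P[...,2]<.08)
    Q=P[m]; C=[]
    for y in np.arange(-.19,.32,.03):
        q=Q[abs(Q[:,1]-y)<.015]
        if len(q)>50: C.append((y,(np.percentile(q[:,0],2)+np.percentile(q[:,0],98))/2,np.ptp(q[:,0])))
    C=np.array(C); k=np.polyfit(C[:,0],C[:,1],1); print(n,len(Q),k,C[:,2].mean().round(3),(C[:,1]-np.polyval(k,C[:,0])).std(), np.polyfit(Q[:,1],Q[:,2],1))
E
```

```text
top 5241 [0.03370624 0.60333149] 0.087 0.0010351967929439184 [-0.04325634  0.05012773]
scene 8082 [0.03117125 0.59812192] 0.087 0.00022530664675664253 [-0.04366047  0.04885296]
```

```bash
python3 -m crank '[0,0,0,0,-0.97,0,1, 0,0,0,0,-0.97,0,1, 0,0,0,0,-0.97,0,1, 0,0,0,0,-0.97,0,1, 0,0,0,0,-0.97,0,1, 0,0,0,0,-0.97,0,1, 0,0,0,0,-0.97,0,1, 0,0,0,0,-0.97,0,1, 0,0,0,0,-0.97,0,1, 0,0,0,0,-0.97,0,1, 0,0,0,0,-0.03,0,1]'; python3 -c "
from h import *
o=get_obs();print(o['t'],o['position'].round(4),o['eef_rot'].round(4).tolist(),o['joint_positions'].round(2),o['finger_gap'])
t=np.array([.5,-.305,.148]);print((o['eef_rot'].T@(t-o['position'])/.04).round(3))"
```

```text
t: 1.02
position: [0.2263, -0.5824, 0.2499]
eef_rot: [[-0.026, -0.0, 1.0], [-1.0, 0.001, -0.026], [-0.001, -1.0, -0.0]]
wrist_force: [-0.9, -0.6, -0.4]
finger_gap: -0.0
1.0167 [ 0.2263 -0.5824  0.2499] [[-0.0265, -0.0002, 0.9996], [-0.9996, 0.0008, -0.0265], [-0.0008, -1.0, -0.0002]] [ 1.33  0.43 -0.23  1.61  0.11  1.12  1.04] -3.519354114676173e-05
[-7.112  2.551  6.658]
```

```bash
python3 -m crank '[-0.6,0,0.5,0,0,0,1,-0.6,0,0.5,0,0,0,1,-0.6,0,0.5,0,0,0,1,-0.6,0,0.5,0,0,0,1,-0.6,0,0.5,0,0,0,1,-0.6,0,0.5,0,0,0,1,-0.6,0,0.5,0,0,0,1,-0.6,0,0.5,0,0,0,1]';  python3 -m crank '[0,0,0,0,0,0,1]'; python3 -m crank '[0,0,0,0,0,0,1]'; python3 -c "
from h import *
o=get_obs();print(o['t'],o['position'].round(4),o['eef_rot'].round(4).tolist(),o['qvel'].round(3))
t=np.array([.5,-.305,.148]);print((o['eef_rot'].T@(t-o['position'])/.04).round(3))"
```

```text
t: 1.68
position: [0.3933, -0.3945, 0.2502]
eef_rot: [[-0.037, -0.0, 0.999], [-0.999, 0.0, -0.037], [-0.0, -1.0, -0.0]]
wrist_force: [0.6, -0.3, -0.6]
finger_gap: 0.0
t: 1.77
position: [0.3968, -0.3908, 0.2505]
eef_rot: [[-0.03, 0.002, 1.0], [-1.0, 0.002, -0.03], [-0.002, -1.0, 0.001]]
wrist_force: [1.1, 0.2, -0.5]
finger_gap: 0.0
t: 1.85
position: [0.3937, -0.3944, 0.2502]
eef_rot: [[-0.033, 0.0, 0.999], [-0.999, 0.0, -0.033], [-0.0, -1.0, 0.0]]
wrist_force: [-0.9, -0.5, -0.8]
finger_gap: 0.0003
1.85 [ 0.3937 -0.3944  0.2502] [[-0.0329, 0.0001, 0.9995], [-0.9995, 0.0004, -0.0329], [-0.0004, -1.0, 0.0001]] [ 0.037  0.008  0.035 -0.005  0.007 -0.001  0.029]
[-2.321  2.557  2.582]
```

```bash
python3 -m crank '[-0.58,0,0.65,0,0,0,1,-0.58,0,0.65,0,0,0,1,-0.58,0,0.65,0,0,0,1,-0.58,0,0.65,0,0,0,1,0,0.6,0,0,0,0,1,0,0.6,0,0,0,0,1,0,0.6,0,0,0,0,1,0,0.6,0,0,0,0,1,0,0.1,0,0,0,0,1,0,0,0,0,0,0,1]'; python3 -c "
from h import *
p,d=camera('scene'); cv2.imwrite('pics/s1.png',cv2.resize(p[110:260,120:320,::-1],None,fx=4,fy=4,interpolation=cv2.INTER_CUBIC))"
```

```text
t: 2.68
position: [0.4985, -0.3069, 0.1491]
eef_rot: [[-0.035, -0.003, 0.999], [-0.999, 0.001, -0.035], [-0.001, -1.0, -0.003]]
wrist_force: [-0.2, 0.2, 0.1]
finger_gap: -0.0002
```

View pics/s1.png

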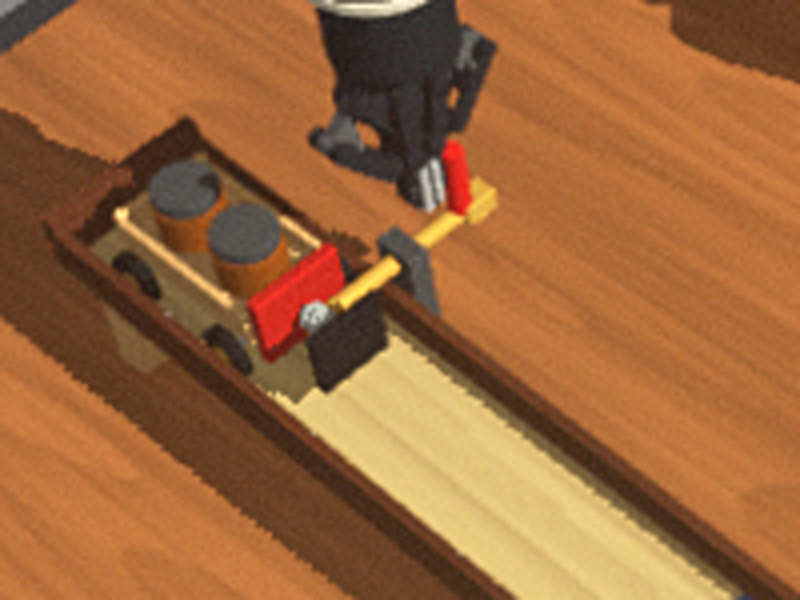

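```bash
cat > trk.py <<'E'
from h import *
import sys
O=np.array([.5997,-.0103]); EX=np.array([.032,.9995]); EY=np.array([-.9995,.032])
def meas(name='top'):
    p,d=camera(name); o=get_obs(); P=cloud(name,p,d); H=hsv(p)
    x=(P[...,:2]-O)@EX; y=(P[...,:2]-O)@EY; h=P[...,2]-(.0498-.0437*x)
    board=((H[...,0]<5)|(H[...,0]>174))&(H[...,1]>190)&(abs(y)<.05)&(h>.035)&(x<.39)&(d>0)
    k=(H[...,2]<60)&(H[...,1]<90)&(abs(y)<.03)&(h>.045)&(h<.07)&(d>0)
    bx=np.median(x[board]) if board.sum()>20 else np.nan
    k&=(x>bx+.02)&(x<bx+.065)
    nx=np.percentile(x[k],[50,95]) if k.sum()>8 else [np.nan]*2
    kn=((H[...,0]<5)|(H[...,0]>174))&(H[...,1]>190)&(y>.09)&(d>0)&(P[...,2]>.11)
    ky=np.median(y[kn]) if kn.sum() else np.nan
    tc=o['position']; 
    print(f"t {o['t']:.3f} board {bx:.4f} n{board.sum()} nose {nx[0]:.4f} {nx[1]:.4f} n{k.sum()} knob_y {ky:.4f} TCP track {(tc[:2]-O)@EX:.4f} {(tc[:2]-O)@EY:.4f} z {tc[2]:.4f}")
    return p,d
if __name__=='__main__':
    p,d=meas('top')
    if len(sys.argv)>1: cv2.imwrite(f'pics/{sys.argv[1]}.png',p[:,:,::-1]); np.save(f'pics/{sys.argv[1]}.npy',d)
E
python3 trk.py t1
python3 -m crank '[0,0,-0.3,0,0,0,1,0,0,-0.3,0,0,0,1,0,0,-0.3,0,0,0,1,0,0,-0.3,0,0,0,1]'; python3 trk.py t2
```

```text
t 2.783 board -0.3093 n158 nose -0.2676 -0.2662 n99 knob_y 0.1212 TCP track -0.2999 0.0904 z 0.1514
t: 3.12
position: [0.4519, -0.3053, 0.152]
eef_rot: [[-0.033, 0.002, 0.999], [-0.999, -0.001, -0.033], [0.001, -1.0, 0.002]]
wrist_force: [3.1, 0.2, -2.4]
finger_gap: -0.0005
t 3.167 board -0.3050 n176 nose -0.2633 -0.2616 n98 knob_y 0.1591 TCP track -0.3000 0.1403 z 0.1519
```

```bash
python3 -m crank '[-0.9,0,0.3,0,0,0,1,-0.9,0,0.3,0,0,0,1,-0.9,0,0.3,0,0,0,1,-0.9,0,0.3,0,0,0,1,-0.9,0,0.3,0,0,0,1,-0.9,0,0.3,0,0,0,1,-0.9,0,0.3,0,0,0,1,-0.9,0,0.3,0,0,0,1,-0.9,0,0.3,0,0,0,1,-0.7,0.33,0.16,0,0,0,1,-0.7,0.33,0.16,0,0,0,1,-0.7,0.33,0.16,0,0,0,1,-0.7,0.33,0.16,0,0,0,1]'; python3 trk.py t3
```

```text
t: 4.25
position: [0.6006, 0.1281, 0.0984]
eef_rot: [[-0.034, 0.002, 0.999], [-0.999, 0.0, -0.034], [-0.0, -1.0, 0.002]]
wrist_force: [0.1, -0.5, 0.4]
finger_gap: -0.0001
t 4.300 board -0.0830 n95 nose -0.0406 -0.0378 n72 knob_y 0.1632 TCP track 0.1445 0.0045 z 0.0962
```

```bash
python3 trk.py t4; python3 - <<'E'
from h import *
from trk import O,EX,EY
p=cv2.imread("pics/t4.png")[:,:,::-1].copy(); d=np.load("pics/t4.npy"); P=cloud("top",p,d)
x=(P[...,:2]-O)@EX; y=(P[...,:2]-O)@EY
for lo,hi in((.07,.085),(.085,.1),(.1,.115),(.115,.13),(.13,.145),(.145,.16),(.16,.2)):
    m=(P[...,2]>lo)&(P[...,2]<hi)&(x>.06)&(x<.24)&(abs(y)<.1)
    if m.sum()>3: print(lo,m.sum(),x[m].min().round(4),np.percentile(x[m],[5,95]).round(4),y[m].min().round(4),y[m].max().round(4))
cv2.imwrite("pics/t4c.png",cv2.resize(p[150:270,180:380,::-1],None,fx=4,fy=4))
E
```

```text
t 4.350 board -0.0696 n86 nose -0.0269 -0.0234 n61 knob_y 0.1632 TCP track 0.1422 0.0048 z 0.0971
0.07 30 0.0622 [0.0647 0.2151] -0.0571 0.0583
```

View pics/t4c.png

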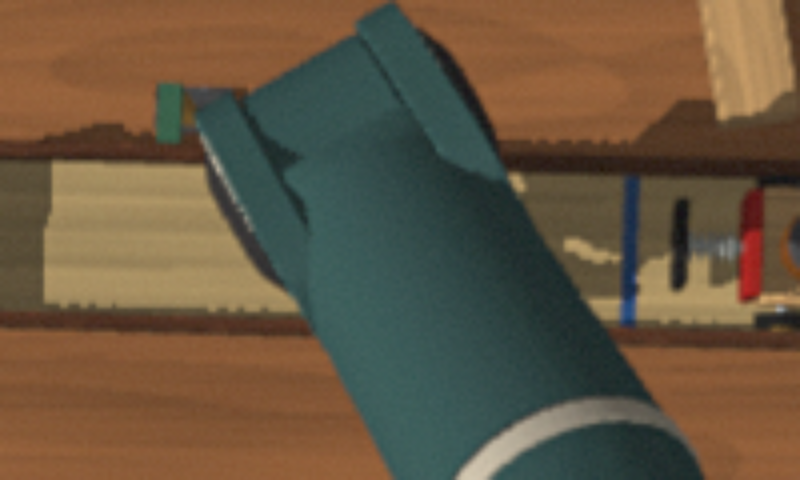

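```bash
python3 -m crank '[0.8,0,0,0,0,0,1]'; python3 - <<'E'
from trk import *
p,d=camera('scene'); o=get_obs(); P=cloud('scene',p,d); np.save('pics/s5.npy',d); cv2.imwrite('pics/s5f.png',p[:,:,::-1])
x=(P[...,:2]-O)@EX; y=(P[...,:2]-O)@EY; h=P[...,2]-(.0498-.0437*x)
H=hsv(p)
b=((H[...,0]<5)|(H[...,0]>174))&(H[...,1]>190)&(abs(y)<.05)&(h>.035)&(x<.3)&(d>0)
print(o['t'],'board',np.median(x[b]),b.sum(),'tcp',(o['position'][:2]-O)@EX,o['position'])
for nm,m in (('plate',(x>-.03)&(x<.05)&(abs(y)<.03)&(h>.03)&(h<.075)&(H[...,2]<70)),('finger',(x>.05)&(x<.2)&(abs(y)<.06)&(h>.028)&(h<.06))):
    if m.sum(): print(nm,m.sum(),np.percentile(x[m],[2,10,50,90,98]).round(4),'y',np.percentile(y[m],[2,50,98]).round(4),'h',np.percentile(h[m],[2,98]).round(4))
cv2.imwrite('pics/s5.png',cv2.resize(p[170:370,230:430,::-1],None,fx=3,fy=3,interpolation=cv2.INTER_CUBIC))
E
```

```text
t: 4.43
position: [0.5986, 0.1022, 0.0985]
eef_rot: [[-0.024, 0.001, 1.0], [-1.0, 0.004, -0.024], [-0.004, -1.0, 0.001]]
wrist_force: [0.2, 0.3, 0.9]
finger_gap: 0.0006
4.4833 board -0.027687007762866127 254 tcp 0.10032261061702996 [0.59911562 0.09009151 0.09813685]
plate 229 [0.0088 0.0112 0.0143 0.0159 0.0168] y [-0.0267 -0.0031  0.0234] h [0.0311 0.0691]
finger 61 [0.0695 0.1148 0.1228 0.134  0.1876] y [-0.0574 -0.0012  0.0524] h [0.0284 0.059 ]
```

View pics/s5.png

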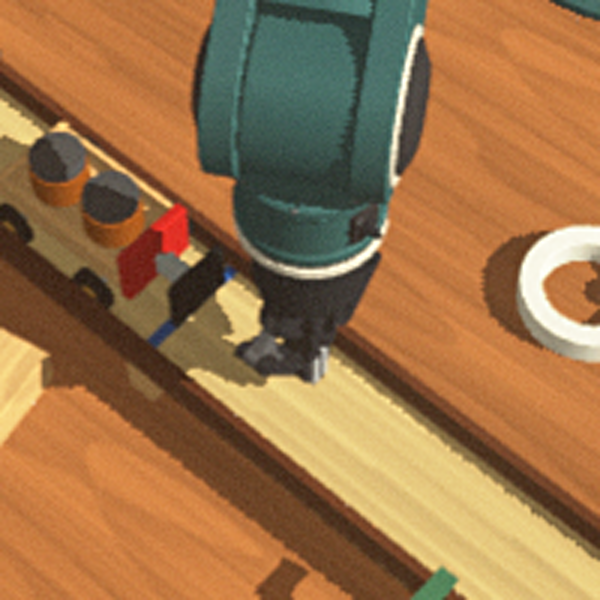

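```bash
cat > sim.py <<'E'
import numpy as np
rng=np.random.default_rng(0)
N=60
m=rng.uniform(.95,1.12,N); dn=rng.uniform(-.006,.006,N); dv=rng.uniform(-.012,.012,N); lag=rng.uniform(.005,.04,N)
def sim(u,gap=.0675,v0=.305,tail=8):
    # u: finger speed per row m/s; frame: finger face 0 at start
    f=np.zeros(N); fc=0.; n=-gap+dn; v=v0+dv; p=np.zeros(N); w=v.copy() # p = plate pos rel, n=trolley free nose
    pl=n.copy(); mx=np.zeros(N); dt=.001; g=9.81*.0436
    for U in list(u)+[0]*tail:
        for _ in range(83):
            fc+=U*dt; f0=f.copy(); f+=(fc-f)*dt/lag; vf=(f-f0)/dt
            touch=n>f
            c=np.maximum(n-f,0); F=np.where(touch,np.maximum(130*c+4*(v-vf),0),0)
            v=v+(g-(1.2*v+F)/m)*dt; n=n+v*dt; mx=np.maximum(mx,c)
    return mx,f,v,c
if __name__=='__main__':
    best=[]
    for k in (0,1,2):
        for s0 in (.1,.2,.25):
            for u0 in np.arange(.22,.30,.01):
                for nc in range(1,6):
                    for nd in range(5,14):
                        for ex in (1,1.4):
                            u=[0]*k+[s0]+[u0]*nc+[u0*(1-(i+1)/(nd+1))**ex for i in range(nd)]
                            D=sum(u)/12
                            if abs(D-.189)>.003: continue
                            mx,f,v,c=sim(u,tail=2); best.append((mx.max(),k,s0,u0,nc,nd,ex,D))
    best.sort(key=lambda b:b[0])
    for b in best[:8]: print(np.round(b,4).tolist())
E
python3 sim.py
```

```text
[0.0078, 2.0, 0.25, 0.24, 3.0, 11.0, 1.0, 0.1908]
[0.0079, 2.0, 0.25, 0.24, 4.0, 9.0, 1.0, 0.1908]
[0.0079, 2.0, 0.25, 0.25, 3.0, 10.0, 1.0, 0.1875]
[0.0081, 2.0, 0.25, 0.24, 4.0, 11.0, 1.4, 0.191]
[0.0082, 2.0, 0.25, 0.24, 3.0, 13.0, 1.4, 0.1876]
[0.0083, 2.0, 0.25, 0.23, 4.0, 12.0, 1.4, 0.1919]
[0.0084, 2.0, 0.25, 0.24, 2.0, 13.0, 1.0, 0.1908]
[0.0085, 2.0, 0.25, 0.25, 4.0, 8.0, 1.0, 0.1875]
```

```bash
python3 - <<'E'
from trk import *
p,d=camera('scene'); o=get_obs(); P=cloud('scene',p,d)
x=(P[...,:2]-O)@EX; y=(P[...,:2]-O)@EY; h=P[...,2]-(.0498-.0437*x); H=hsv(p)
b=((H[...,0]<5)|(H[...,0]>174))&(H[...,1]>190)&(abs(y)<.05)&(h>.035)&(x<.3)&(d>0)
print(o['t'],'board',np.median(x[b]),b.sum(),'tcp',(o['position'][:2]-O)@EX,o['position'])
for nm,m in (('plate',(x>-.02)&(x<.055)&(abs(y)<.03)&(h>.03)&(h<.075)&(H[...,2]<70)),('finger',(x>.07)&(x<.2)&(abs(y)<.045)&(h>.03)&(h<.06))):
    if m.sum(): print(nm,m.sum(),np.percentile(x[m],[2,10,50,90,98]).round(4),'y',np.percentile(y[m],[2,50,98]).round(4),'h',np.percentile(h[m],[2,98]).round(4))
E
cat > opt.py <<'E'
from sim import *; import sim
gap,v0,D,k=.0515,.308,.193,1
def cost(u):
    mx,f,v,c=sim.sim([0]*k+list(u),gap,v0,tail=3); return mx.max()+.3*mx.mean()
u=np.array([.25]*4+[.24*(1-(i+1)/11) for i in range(10)]); u*=D*12/u.sum(); best=cost(u)
for it in range(700):
    w=u.copy(); i,j=rng.integers(0,len(u),2); e=rng.normal()*.015; w[i]+=e; w[j]-=e
    if w.min()<0 or w.max()>.45: continue
    c=cost(w)
    if c<best: best,u=c,w
r=np.round(u/12/.04,2); print(r.tolist(),r.sum()*.04)
for g in (-.004,0,.004):
    mx,f,v,c=sim.sim([0]*k+list(r*.48),gap+g,v0); print(g,mx.max(),mx.mean(),f.mean(),abs(v).max(),c.mean())
E
python3 opt.py
```

```text
4.5333 board -0.012573569309206382 244 tcp 0.10047397131297953 [0.59935282 0.09023535 0.09831521]
plate 235 [0.0237 0.0255 0.0295 0.0312 0.0319] y [-0.0265 -0.0033  0.0233] h [0.0312 0.0688]
finger 58 [0.1017 0.1051 0.1093 0.1119 0.1123] y [-0.0094 -0.001   0.0171] h [0.0349 0.0583]
[0.26, 0.6, 0.5, 0.56, 0.48, 0.47, 0.45, 0.32, 0.36, 0.25, 0.22, 0.17, 0.1, 0.07] 0.1924
-0.004 0.008681562471923645 0.006011656163290054 0.191630399995509 0.005058945313207603 0.003938916468993963
0 0.006837348413589767 0.005890836681689171 0.191630399995509 0.0037263944608287285 0.0039023423868625837
0.004 0.008261605709903946 0.006160337186381821 0.191630399995509 0.0043393199621769895 0.003876813263952616
```

```bash
sed -i 's/gap,v0,D,k=.*/gap,v0,D,k=.0446,.308,.195,0/; s/range(700)/range(1500)/; s/\[.25\]\*4/[.05]+[.25]*4/' opt.py; sed -i 's/-.006,.006/-.005,.005/' sim.py; python3 opt.py
```

```text
[0.0, 0.39, 0.59, 0.53, 0.53, 0.49, 0.49, 0.38, 0.36, 0.32, 0.26, 0.2, 0.15, 0.09, 0.09] 0.1948
-0.004 0.008668644182813118 0.005733120991840744 0.19402079999451236 0.005438144647954325 0.003803836478320411
0 0.006899572884604407 0.00563216151845969 0.19402079999451236 0.0041663667363256145 0.003761900920692882
0.004 0.008337432693645536 0.005959293062872452 0.19402079999451236 0.004141025160874384 0.003726495191602602
```

```bash
python3 -m crank '[0,0,0,0,0,0,1,-0.4,0,0,0,0,0,1,-0.58,0,0,0,0,0,1,-0.54,0,0,0,0,0,1,-0.52,0,0,0,0,0,1,-0.5,0,0,0,0,0,1,-0.47,0,0,0,0,0,1,-0.4,0,0,0,0,0,1,-0.36,0,0,0,0,0,1,-0.31,0,0,0,0,0,1,-0.26,0,0,0,0,0,1,-0.2,0,0,0,0,0,1,-0.15,0,0,0,0,0,1,-0.1,0,0,0,0,0,1,-0.08,0,0,0,0,0,1,0,0,0,0,0,0,1,0,0,0,0,0,0,1,0,0,0,0,0,0,1]'; cat > chk.py <<'E'
from trk import *
p,d=camera('scene'); o=get_obs(); P=cloud('scene',p,d)
x=(P[...,:2]-O)@EX; y=(P[...,:2]-O)@EY; h=P[...,2]-(.0498-.0437*x); H=hsv(p)
b=((H[...,0]<5)|(H[...,0]>174))&(H[...,1]>190)&(abs(y)<.05)&(h>.035)&(x<.3)&(d>0)
tx=(o['position'][:2]-O)@EX; bx=np.median(x[b])
print(o['t'],'board',bx,b.sum(),'free nose',bx+.0418,'tcp',tx,'face',tx-.011,o['position'])
m=(x>bx+.02)&(x<tx-.003)&(abs(y)<.03)&(h>.03)&(h<.075)&(H[...,2]<70)
if m.sum(): print('plate',m.sum(),np.percentile(x[m],[2,50,90,98]).round(4))
m=(abs(H[...,0]-75)<18)&(H[...,1]>80)&(P[...,2]>.08)&(x>.2)&(x<.35)&(abs(y+.08)<.06)
print('green',np.median(x[m]),m.sum())
cv2.imwrite('pics/'+sys.argv[1],cv2.resize(p[220:420,270:470,::-1],None,fx=3,fy=3,interpolation=cv2.INTER_CUBIC))
E
python3 chk.py c1.png
```

```text
t: 6.03
position: [0.6047, 0.2887, 0.0975]
eef_rot: [[-0.033, -0.0, 0.999], [-0.999, -0.0, -0.033], [0.0, -1.0, -0.0]]
wrist_force: [-0.0, 0.3, -0.2]
finger_gap: -0.0
6.0833 board 0.24862694234521576 216 free nose 0.29042694234521577 tcp 0.2990325435162759 face 0.2880325435162759 [0.60467943 0.28872271 0.09753541]
plate 20 [0.2826 0.2865 0.2882 0.2887]
green 0.3064160423251384 1722
```

View pics/c1.png

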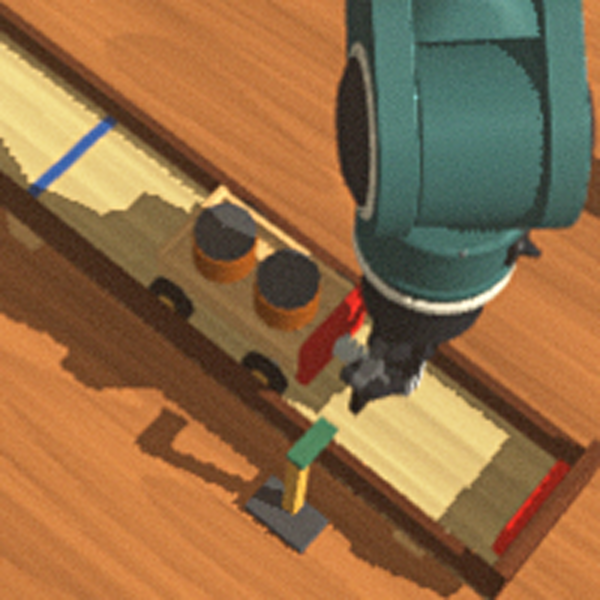

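```bash
for i in 1 2; do python3 -m crank '[0,0,0,0,0,0,1,0,0,0,0,0,0,1,0,0,0,0,0,0,1,0,0,0,0,0,0,1,0,0,0,0,0,0,1,0,0,0,0,0,0,1,0,0,0,0,0,0,1,0,0,0,0,0,0,1,0,0,0,0,0,0,1,0,0,0,0,0,0,1,0,0,0,0,0,0,1,0,0,0,0,0,0,1,0,0,0,0,0,0,1,0,0,0,0,0,0,1,0,0,0,0,0,0,1,0,0,0,0,0,0,1,0,0,0,0,0,0,1,0,0,0,0,0,0,1,0,0,0,0,0,0,1,0,0,0,0,0,0,1]'; done; python3 chk.py c2.png; python3 -c "
from station import *
print(finish_job())"
```

```text
t: 7.75
position: [0.6045, 0.2893, 0.0975]
eef_rot: [[-0.032, -0.0, 0.999], [-0.999, 0.0, -0.032], [-0.0, -1.0, -0.0]]
wrist_force: [-0.7, 1.1, 0.0]
finger_gap: 0.0001
t: 9.42
position: [0.6045, 0.2893, 0.0975]
eef_rot: [[-0.032, -0.0, 0.999], [-0.999, 0.0, -0.032], [-0.0, -1.0, -0.0]]
wrist_force: [0.7, 0.5, 0.6]
finger_gap: -0.0001
9.4667 board 0.24938318219433325 216 free nose 0.29118318219433326 tcp 0.29960004184492145 face 0.28860004184492144 [0.60452551 0.28929542 0.09749328]
plate 21 [0.2835 0.2868 0.2885 0.2889]
green 0.3070339223389912 1706
the job is handed in; nothing more can be done
None
```

I drew the bolt about 38 mm with the shut fingers hooked behind the knob. The trolley rolled past the stripe untouched at about 0.3 m/s. I then caught it with the fingers going along with it, and held it by the buffer for about 3.4 s before handing the job in. No verdict was reported.

**Last checks:**
- **Position:** the front of the buffer stood at track x ≈ 0.288 m, against the marker at ≈ 0.286 m measured at the start. That is about 2–3 mm off, within the 20 mm allowed.
- **Buffer:** pushed in about 2.5 mm while holding. The trolley moved less than 1 mm between the two checks 3.4 s apart.
- **Time:** about 9.5 s on the robot's clock.

**Doubtful or unchecked:**
- **Peak push-in during the catch:** I did not measure it. My simulation gave 6–9 mm against the 10 mm limit.
- **Contact force:** the wrist force was too noisy (about ±1 N) to confirm contact, so this rests on the camera and arm positions.
- **Marker position:** the late colour reading of 0.307 m disagrees with the first. I ignored it because the teal arm was in the mask, and kept the first one.
- **Bystanders and marker:** I did not measure them again at the end. I steered clear of them throughout.

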